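# Load the bench charger

### The arm

A 7-joint arm with a two-finger parallel gripper is mounted at the origin on the work surface. World frame = base frame: x ahead of the robot, y to its left, z up, the work surface at z = 0. Lengths are in m, angles in rad, forces in N, time in s.
With the tool pointing down it reaches from about 0.425 to 0.875 m from the base axis. Payload 8.4 kg.
Tool frame: the origin (TCP) lies on the centre line of the jaws, within the pads' length; the fingertips stand 22 mm ahead of it and the grasp point (between the pads) lies 3 mm ahead of it; z points along the fingers, y is the line along which they close (so a half turn about z gives the same grasp; the last joint's range is limited). The gripper opens to 85 mm and grips with 20 to 120 N. Pads are 22 mm wide; open, the fingers measure 114 mm over their backs; the gripper's body (76 mm by 85 mm) begins 54 mm behind the grasp point. The pads swing forward as they close: fully open they stand 13 mm farther back than shut.
Start: joints at [-1.211, 0.333, 0.04, 1.465, -0.013, 1.343, -0.059], TCP at [0.288, 0.583, 0.253] pointing down, gripper open.
Joint ranges: [-2.58, 2.58], [-0.38, 2.09], [-1.3, 1.39], [0.25, 2.4], [-1.5, 4.64], [0.08, 2.09], [-2.65, 2.65]. Speed limits (rad/s): [2.22, 2.22, 2.79, 2.79, 3.14, 3.14, 3.14].

### API

Orientations are given as [roll, pitch, yaw] about the fixed x, y, z axes, in that order (R = Rz(yaw) Ry(pitch) Rx(roll)).
In Python, from workcell import r gives the robot as it stands. The module is installed in compiled form; this text tells all that it offers.
- The arm moves only by the tool step_arm, never from a script. Its argument "plan" is one flat list of numbers, 7 for each row, row after row: the shift along the tool's x, y, z in cm, then the turn, a rotation vector about the tool's x, y, z in rad, then the finger opening in cm, from 0 to 8.54. In form: [x, y, z, rx, ry, rz, jaw, x, y, z, rx, ry, rz, jaw, ...]. A call has 1 to 12 rows; each row shifts and turns the commanded pose from where the row before left it, along the tool's axes as they then stand; what a row does not reach is not made up. A row lasts 1/10 s, in which the tool goes at most 50 mm and 8.59 degrees, less where a joint would pass 70% of its speed; a pose out of reach is approached as far as the arm can. A call with a gripper value outside its range is refused whole. The fingers move at their own pace and stop on an object; "force" is the grip in N (left out, the last holds). Time passes only in rows, so rows that do not move let the fingers close. It gives the time, the measured TCP pose, the force, the opening and the grip force at its end, in the units of the state.
- r.read_state(): the state, without advancing time (a new reading comes with each control period).
- r.get_image(name): name is "side" or "top" or "wrist"; returns (picture, depth): 480x640x3 uint8, red, green, blue; 480x640 float32, m along the optical axis (not along the pixel's ray), 0 where there is no reading.
- r.camera_params(name): a dict with "mtx" (3x3 intrinsics, pixels), "R" (3x3) and "t" (3): a world point X has camera coordinates R X + t. Camera axes: x right, y down, z forward; pixel columns grow to the right and rows downward; lengths in m; the calibration is good to about 2 mm. A picture is of the moment at which its call begins: read the wrist's pose just before it. camera_params takes no time and is no camera call; for the wrist camera it gives the pose at the moment of the call.
- r.job_done(): hands the job in; it is judged then, once.
Trained networks look in the newest picture that a camera, given by its name, has taken for a name from the list of things; names that differ only in an ending like _2 or _b are one class to them, and where a whole thing is asked for, a point or a joint stands for the part that bears it (a point fixed in the world has none). Each returns a list of dicts, best first, with "p" (0 to 1); they miss things now and then, are a little off and sometimes report something else, mostly with a low value. They report only what shows in the picture. A call takes as long as a camera call. They do not tell look-alikes from the thing itself.
- r.regions_of(camera, label): "mask" (480x640 bool, what is visible of it).
- r.landmark_of(camera, label): "location" ([x, y, z] in m, in the coordinates of the camera as it stood for that picture, good to about 4 mm: a listed point, or the origin of a listed thing).
The state is a dict: "clock": time; "joint_positions": joint angles; "joint_velocities": joint speeds; "joint_efforts": joint torques, N m; "ee_pos": TCP position; "ee_rot": TCP orientation; "ft_force": force on the tool from outside, world axes, zero at the start; "ft_torque": the same for the moment, N m; "grip_width": opening from 0.0 (shut) to 1.0 (fully open); "grasp_force": force on a finger pad.
Only numpy, scipy, OpenCV 4.12 (cv2) and the standard library are available. Lean on these libraries where they do the work, as an engineer would, in place of code of your own. Each camera call takes 0.05 s, during which the arm holds its last target. There are 200 camera calls.

### The job

To recharge the carving tools' battery packs, first move the red changeover switch from its left (blue) side to centre off and let it rest there a second or more. With it off, pull the all-red worn-out pack out of the charging dock and put it in the red scrap tray, and push every loose yellow-capped pack standing on the bench into a free bay of the dock until it clicks past the sprung ball and sits fully home, leaving the yellow pack already in the dock seated; only then throw the switch to its right (yellow) charge side, and set the green-handled charge-rate lever to the 50 degree green mark, all without shoving aside the gouge and the two spoons that lie about them.

Things in the scene. Friction and masses are not known exactly. Their poses are not given: they have to be found in the camera images.
- pack_a_c (a point): battery pack, yellow cap, black body, loose and upright on the bench: 36 mm along its x, 40 along its y, 72 tall, about 0.2 kg. This point: its centre, 36 mm above its foot; z up. Both x faces carry a groove 4 mm deep, 11 to 25 mm above the foot, for the dock's ball; foot chamfered 3 mm. Grasp across x, near the top. May be absent (None from the start)
- pack_b_c (a point): same pack shape as pack_a_c; this point is its centre, half-way up (36 mm above its foot); loose on the bench; may be absent
- pack_c_c (a point): same pack shape as pack_a_c; this point is its centre, half-way up (36 mm above its foot); loose on the bench; may be absent
- pack_d_c (a point): same pack shape as pack_a_c; this point is its centre, half-way up (36 mm above its foot); loose on the bench; may be absent
- pack_kept_c (a point): same pack shape as pack_a_c; this point is its centre, half-way up (36 mm above its foot); yellow cap; already home in one bay of the dock at the start, to stay in the dock
- pack_old_c (a point): same pack shape as pack_a_c; this point is its centre, half-way up (36 mm above its foot), but red all over: the worn-out one, home in another bay at the start (which bay varies). Pulling it straight up past its ball takes about 15 N
- bay0 (a point): centre of the mouth of the leftmost (+y) of five bays in the grey charging dock (fixed; 84 x 254 x 50 mm). The mouth is in the dock's top, 50 mm above the bench; bays are 50 mm apart along the dock's y, each 38 mm along x, 42 mm along y and 40 mm deep. This point's axes are the dock's: x away from the robot, y along the row
- bay1 (a point): mouth of bay 1. A pack goes in upright, its x along the dock's x, either way round (a half turn fits too), with 1 mm to spare on each side. It then stands on the bay's floor, 32 mm showing above the dock, its centre 4 mm below this point
- bay2 (a point): mouth of bay 2. In the far (+x) wall of each bay is a sprung steel ball, centred 22 mm below the mouth: a pack that is only set in rests on it about 17 mm above home; pushing it on takes about 10 N, until it snaps past
- bay3 (a point): mouth of bay 3, like the others
- bay4 (a point): mouth of bay 4, the rightmost, like the others
- scrap_tray: red open tray, 105 x 105 mm outside, 35 mm high, 4 mm walls, fixed; origin at the centre of its underside (its inner floor is about 4 mm up). It and the two lever boxes (90 x 90 x 46 mm) stand at the right of the bench and trade places from start to start
- switch (a joint): changeover lever on the grey box, rad: -0.6 fully left (blue mark, towards the box's +y), 0 upright = centre off (white mark), +0.6 fully right (yellow mark, -y) = charge. It stays where it is left (about 1.5 N at the handle moves it); no spring, no detent
- switch_grip (a point): middle of the switch's red handle, 16 x 16 mm across and 30 mm long, 68 mm from the hinge and 12 mm below its end. The lever's top end stands up; the point's x is the hinge axis
- switch_pivot (a point): point on the switch's hinge axis, 50 mm above the bench; its x is the hinge axis (fixed frame of the box): at joint value q the handle is at y = -0.068 sin q, z = 0.068 cos q from here
- rate (a joint): charge-rate lever on the blue box, rad: 0 leans 0.7 rad (40 degrees) towards the robot, grows as the lever swings away from the robot, up to 1.4. The scale is in degrees of this joint from 0 to 80; the wide green mark is at 50 degrees = 0.873 rad. It stays where it is left (about 1.5 N at the handle moves it)
- rate_grip (a point): middle of the rate lever's green handle, 16 x 16 mm across and 30 mm long, 68 mm from the hinge and 12 mm below its end
- rate_pivot (a point): point on the rate lever's hinge axis, 50 mm above the bench; its y is the hinge axis (fixed frame of the box): at joint value q the handle is at x = 0.068 sin(q - 0.7), z = 0.068 cos(q - 0.7) from here
- gouge_a: carving gouge with a wooden handle, 240 mm long, lying along the far side of the dock; leave it alone
- spoon_a: pale carved spoon, 160 mm long, lying to the left of the packs; leave it alone
- spoon_b: brown carved spoon, 160 mm long, at the far right beyond the boxes; leave it alone
Mind the look-alikes: they are no part of the job. Leave any orange or purple look-alike of the part that bears switch alone.

How it is judged:
By the outcome, as a careful person would: the job done as asked, in the order asked, and still so for the second after the job is handed in, with the robot touching nothing.
Of pack_a, pack_b, pack_c, pack_d only 2 to 4 are there at a start; the rules pass over those that are not, and their reading is None.
At some moment in a run one of pack_a, pack_b, pack_c, pack_d may be knocked a few centimetres aside while the robot is not near it.
Once in a run the grip may slacken for a moment while it holds something.
It also fails if it takes over 210 s, if anything falls off the work surface, if the arm or the gripper's body presses on something with over 40 N, if the wrist force passes 120 N, or if a joint passes its speed limit or range.

## Working session

There is one attempt and no reset: what is moved stays moved. The work goes in short steps, Python scripts to look and compute and a tool call to move; the robot and the scene stay as the last step left them, time stands still between calls to the robot, and variables do not carry over. Pictures are saved under pics/ and viewed, at most 14 in all, crops included, and the job is handed in when it is done.

Besides the shell and the picture viewer there is one more tool, called after ">>>" in YAML: its name, and indented under it one key for each argument. step_arm: Moves the arm, as the interface text tells. Its arguments: {"type":"object","properties":{"plan":{"type":"array"},"force":{"type":"number"}},"required":["plan"]}

```bash
mkdir -p pics; cat > h.py <<'E'
import numpy as np, cv2
from workcell import r
def look(cam,name=None):
    P=r.camera_params(cam); im,d=r.get_image(cam)
    if name: cv2.imwrite('pics/'+name+'.png',im[:,:,::-1])
    return im,d,P
def w(P,c): return P["R"].T@(np.array(c)-P["t"])
def px(P,X):
    c=P["R"]@np.array(X)+P["t"]; u=P["mtx"]@c; return u[:2]/u[2]
def cloud(d,P):
    v,u=np.mgrid[:480,:640]; M=P["mtx"]
    c=np.stack([(u-M[0,2])/M[0,0]*d,(v-M[1,2])/M[1,1]*d,d],-1)
    return (c-P["t"])@P["R"]
def lm(cam,P,labels):
    for l in labels:
        for o in r.landmark_of(cam,l)[:6]:
            X=w(P,o["location"]); print(cam,l,round(o["p"],2),X.round(3),px(P,X).round())
E
python3 - <<'E'
from h import *
s=r.read_state(); print(s)
im,d,P=look("top","top0"); 
lm("top",P,["pack_a_c","pack_old_c","bay0","bay2","bay4","scrap_tray","switch_grip","switch_pivot","rate_grip","rate_pivot"])
im,d,P=look("side","side0")
lm("side",P,["pack_a_c","switch_pivot","switch_grip","rate_pivot"])
E
```

```text
{'clock': 0.0, 'joint_positions': array([-1.21116186,  0.33389845,  0.0398596 ,  1.46629549, -0.01338239,
        1.34329176, -0.05850482]), 'joint_velocities': array([ 1.17359138e-03,  3.71832422e-05,  4.65875917e-04, -1.03371687e-03,
        2.34669637e-04, -3.91602782e-04,  1.95969515e-04]), 'joint_efforts': array([ 2.83847312e-04, -6.58567142e+01,  1.36555608e+00, -4.05551970e+01,
        1.66908174e-02,  1.26628249e-02,  1.99556041e-05]), 'ee_pos': array([0.28771889, 0.58237475, 0.25241724]), 'ee_rot': array([-3.13996984e+00,  1.22536709e-04,  2.68275333e+00]), 'ft_force': array([-0.60875669, -0.39803866, -0.36040075]), 'ft_torque': array([-0.03178603, -0.01110009,  0.04508829]), 'grasp_force': 0.0, 'grip_width': 0.9973139794455169}
top pack_a_c 0.76 [0.605 0.266 0.035] [194. 194.]
top pack_a_c 0.6 [0.468 0.384 0.034] [135. 258.]
top pack_old_c 0.88 [0.595 0.058 0.045] [291. 199.]
top bay0 0.96 [ 0.582 -0.094  0.05 ] [363. 205.]
top bay0 0.68 [0.594 0.01  0.051] [314. 199.]
top bay0 0.65 [0.597 0.056 0.052] [291. 197.]
top bay0 0.57 [0.594 0.114 0.052] [264. 198.]
top bay2 0.96 
[... 707 characters left out ...]
.48 [ 0.456 -0.235  0.111] [438. 263.]
top rate_grip 0.19 [0.598 0.111 0.05 ] [266. 197.]
top rate_pivot 0.96 [ 0.487 -0.228  0.051] [427. 250.]
top rate_pivot 0.37 [ 0.599  0.393 -0.002] [140. 200.]
side pack_a_c 0.65 [0.602 0.269 0.036] [339. 198.]
side switch_pivot 0.93 [ 0.448 -0.38   0.049] [368. 413.]
side switch_pivot 0.63 [0.409 0.086 0.053] [284. 244.]
side switch_pivot 0.63 [0.59  0.057 0.05 ] [360. 238.]
side switch_pivot 0.59 [ 0.3   -0.341  0.046] [271. 418.]
side switch_grip 0.85 [ 0.449 -0.348  0.111] [362. 373.]
side switch_grip 0.64 [0.411 0.09  0.118] [282. 221.]
side switch_grip 0.62 [ 0.3   -0.343  0.117] [267. 393.]
side rate_pivot 0.97 [ 0.482 -0.229  0.048] [357. 338.]
```

View pics/top0.png

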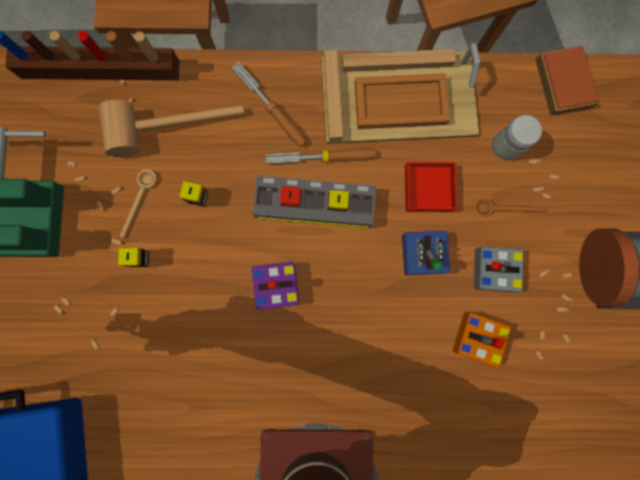

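View pics/side0.png

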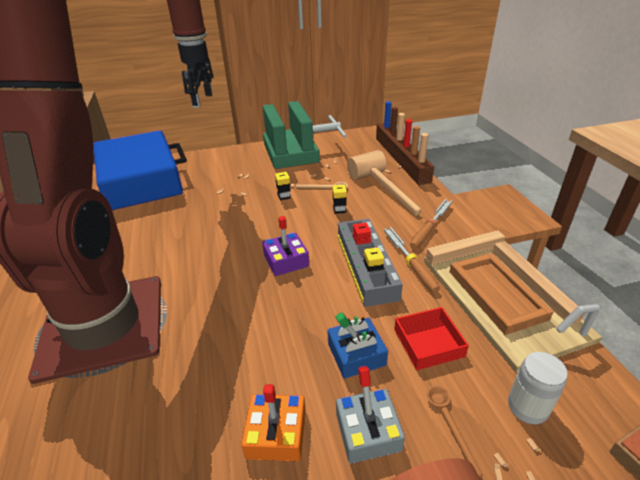

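Top view: the grey box's switch is at (500,270), with orange (484,339) and purple (275,285) look-alikes. Two loose yellow packs stand at (193,192) and (131,257). In the dock the red pack is at (291,196) and the kept yellow one at (339,200). The tray is at (430,187) and the blue rate box at (427,252). I choose the grey box. Next come a close crop and exact poses from depth.

```bash
python3 - <<'E'
from h import *
im,d,P=look("top"); C=cloud(d,P); Z=C[...,2]
def rect(name,u0,u1,v0,v1,z0,z1,col=None):
    m=np.zeros(Z.shape,bool); m[v0:v1,u0:u1]=True; m&=(Z>z0)&(Z<z1)&(d>0)
    if col is not None: m&=col
    p=C[m]; q=(p[:,:2]*1000).astype(np.float32)
    (c,s,a)=cv2.minAreaRect(q); print(name,m.sum(),"c",np.round(c,1),"size",np.round(s,1),"ang",round(a,1),"z",np.median(p[:,2]).round(4))
rect("p1",175,215,175,212,.062,.08)
rect("p2",112,155,240,275,.062,.08)
rect("dock",245,385,165,235,.043,.057)
rect("old",275,305,180,212,.074,.09)
rect("kept",325,355,183,217,.074,.09)
rect("grey",465,535,240,300,.04,.052)
rect("blue",395,455,222,280,.04,.052)
rect("tray",395,465,150,220,.025,.04)
rect("greyh",465,535,240,300,.08,.14)
rect("blueh",395,455,222,280,.08,.14)
rect("bench",100,250,300,330,-.05,.05)
a=cv2.resize(im[225:305,385:545],None,fx=4,fy=4,interpolation=2);b=cv2.resize(im[160:240,240:400],None,fx=4,fy=4,interpolation=2)
cv2.imwrite('pics/crop.png',np.vstack([a,b])[:600,:,::-1])
im,d,P=look("wrist","w0")
E
```

```text
p1 356 c [603.9 265.1] size [41.3 36.3] ang 78.4 z 0.0722
p2 377 c [467.3 386.1] size [35.1 41. ] ang 0.1 z 0.0716
dock 2983 c [591.9   9.5] size [254.7  85.4] ang 85.7 z 0.0505
old 341 c [594.9  59.3] size [40.5 37. ] ang 84.3 z 0.0821
kept 340 c [587.5 -40.6] size [39.8 36.1] ang 84.6 z 0.0822
grey 1692 c [ 449.9 -382.8] size [91.  90.5] ang 86.0 z 0.0473
blue 1394 c [ 483.2 -228.4] size [89.9 91.2] ang 2.6 z 0.0467
tray 524 c [ 629.5 -243.8] size [106.6 106.2] ang 0.4 z 0.0343
greyh 88 c [ 450.9 -352.7] size [32.3 14.6] ang 84.9 z 0.1179
blueh 151 c [ 470.8 -226. ] size [47.7 52.8] ang 79.6 z 0.1124
bench 4483 c [349.2 305.9] size [ 61.8 321.6] ang 0.4 z 0.0001
```

View pics/crop.png

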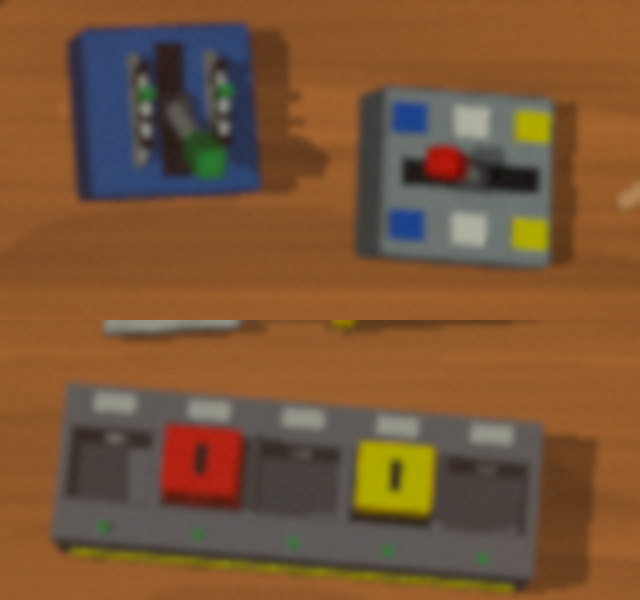

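The crop shows the red handle leaning to the blue side on the grey box at (440,162), the real switch. The red pack is in bay 1 and the kept yellow pack in bay 3, so bays 0, 2 and 4 are free. First I turn the tool to the switch's yaw.

>>> step_arm:
  plan: [0,0,0,0,0,0.148,8.5,0,0,0,0,0,0.148,8.5,0,0,0,0,0,0.148,8.5,0,0,0,0,0,0.148,8.5,0,0,0,0,0,0.148,8.5,0,0,0,0,0,0.148,8.5,0,0,0,0,0,0.148,8.5,0,0,0,0,0,0.148,6,-3.5,2.5,0,0,0,0,6,-3.5,2.5,0,0,0,0,6,-3.5,2.5,0,0,0,0,6,-3.5,2.5,0,0,0,0,6]
  force: 40

```text
clock: 2.1
ee_pos: [0.3782, 0.4344, 0.2534]
ee_rot: [3.141, -0.0, 1.499]
ft_force: [0.9, -0.5, 0.5]
grip_width: 0.704
grasp_force: 0.0
```

>>> step_arm:
  plan: [-3.8,2.3,0,0,0,0,6,-3.8,2.3,0,0,0,0,6,-3.8,2.3,0,0,0,0,6,-3.8,2.3,0,0,0,0,6,-3.8,2.3,0,0,0,0,6,-3.8,2.3,0,0,0,0,6,-3.8,2.3,0,0,0,0,6,-3.8,2.3,0,0,0,0,6,-4.5,-0.5,0,0,0,0,6,-4.5,-0.5,0,0,0,0,6,-4.5,-1.5,0,0,0,0,6,-4.5,-1.5,0,0,0,0,6]

```text
clock: 3.3
ee_pos: [0.4856, -0.0591, 0.2533]
ee_rot: [3.141, 0.0, 1.498]
ft_force: [0.1, -0.8, 1.1]
grip_width: 0.703
grasp_force: 0.0
```

```bash
cat >> h.py <<'E'
from scipy.spatial.transform import Rotation as Ro
def to(x,y,z,yawdeg=None):
    s=r.read_state(); p=s["ee_pos"]; R=Ro.from_euler("xyz",s["ee_rot"])
    print("t",round(s["clock"],1),"pos",p.round(4),"yaw",np.degrees(s["ee_rot"][2]).round(2),"F",s["ft_force"].round(1),"w",round(s["grip_width"]*8.54,2),"g",round(s["grasp_force"],1))
    print("shift cm",(R.inv().apply(np.array([x,y,z])-p)*100).round(2))
    if yawdeg is not None:
        T=Ro.from_euler("xyz",[np.pi,0,np.radians(yawdeg)]); print("turn",(R.inv()*T).as_rotvec().round(3))
E
python3 -c "
from h import *
to(.4525,-.345,.18,86)"
```

```text
t 3.3 pos [ 0.4856 -0.0591  0.2533] yaw 85.85 F [ 0.1 -0.8  1.1] w 6.0 g 0.0
shift cm [-28.76  -1.23   7.34]
turn [ 0.     0.    -0.003]
```

>>> step_arm:
  plan: [-4.5,0,0,0,0,0,6,-4.5,0,0,0,0,0,6,-4.5,0,0,0,0,0,6,-4.5,0,0,0,0,0,6,-4.5,0,0,0,0,0,6,-2,0,0,0,0,0,6,0,0,0,0,0,0,6,0,0,0,0,0,0,6,0,0,0,0,0,0,6]

```text
clock: 4.2
ee_pos: [0.4692, -0.3002, 0.2533]
ee_rot: [3.142, -0.001, 1.501]
ft_force: [-0.5, 0.7, 0.4]
grip_width: 0.708
grasp_force: 0.0
```

```bash
python3 - <<'E'
from h import *
to(.4525,-.345,.18,86)
im,d,P=look("wrist","w1"); C=cloud(d,P)
lm("wrist",P,["switch_grip","switch_pivot"])
hsv=cv2.cvtColor(im,cv2.COLOR_RGB2HSV)
red=((hsv[...,0]<8)|(hsv[...,0]>172))&(hsv[...,1]>150)&(C[...,2]>.07)&(C[...,2]<.15)&(d>0)
p=C[red]; print(len(p),p.min(0),p.max(0),np.median(p,0)); t=p[p[:,2]>p[:,2].max()-.006]; print("top",t.mean(0))
E
```

```text
t 4.2 pos [ 0.4692 -0.3002  0.2533] yaw 85.98 F [-0.5  0.7  0.4] w 6.04 g 0.0
shift cm [-4.6  -1.35  7.32]
turn [ 0.    -0.001 -0.   ]
wrist switch_grip 0.9 [ 0.451 -0.348  0.108] [295. 306.]
wrist switch_grip 0.61 [ 0.305 -0.344  0.117] [ 78. 321.]
wrist switch_pivot 0.73 [ 0.45  -0.384  0.048] [301. 315.]
1675 [ 0.29474863 -0.36176282  0.10115488] [ 0.45942976 -0.33284118  0.13133868] [ 0.31028643 -0.3406376   0.11947523]
top [ 0.30474853 -0.34108207  0.12856143]
```

View pics/w1.png

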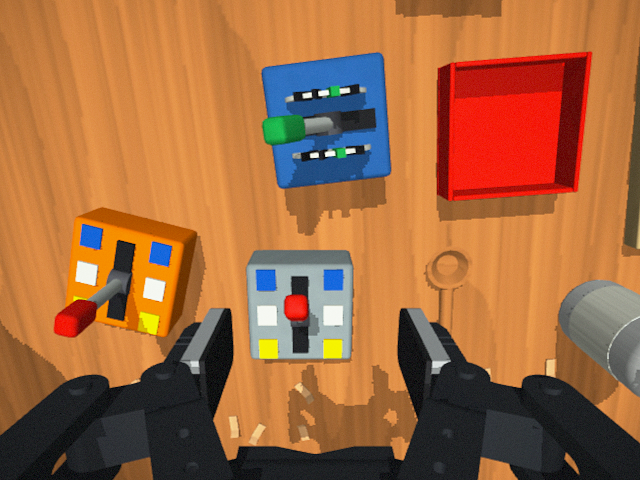

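The wrist view shows the grey box's red handle at (296,306), between the fingers' lines. The orange look-alike is well to the left at (75,320). I descend on the grey one.

>>> step_arm:
  plan: [-2.4,-0.7,0,0,0,0,4.5,-2.3,-0.7,0,0,0,0,4.5,0,0,3,0,0,0,4.5,0,0,3,0,0,0,4.5,0,0,3,0,0,0,4.5,0,0,3,0,0,0,4.5,0,0,2.2,0,0,0,4.5,0,0,0,0,0,0,4.5,0,0,0,0,0,0,4.5]

```text
clock: 5.25
ee_pos: [0.4517, -0.3472, 0.1119]
ee_rot: [-3.141, 0.0, 1.499]
ft_force: [0.1, 0.0, 0.1]
grip_width: 0.532
grasp_force: 0.0
```

>>> step_arm:
  plan: [0,0,0,0,0,0,1.2,0,0,0,0,0,0,1.2,0,0,0,0,0,0,1.2,0,0,0,0,0,0,1.2,0,0,0,0,0,0,1.2,0,0,0,0,0,0,1.2]
  force: 30

```text
clock: 5.85
ee_pos: [0.4527, -0.3477, 0.1128]
ee_rot: [3.139, 0.001, 1.499]
ft_force: [1.9, 2.1, 7.5]
grip_width: 0.177
grasp_force: 32.0
```

```bash
python3 - <<'E'
from h import *
to(.4499,-.383,.122,86)
im,d,P=look("side"); lm("side",P,["switch_grip","switch_pivot"])
E
```

```text
t 5.8 pos [ 0.4527 -0.3477  0.1128] yaw 85.91 F [1.9 2.1 7.5] w 1.51 g 32.0
shift cm [-3.54 -0.02 -0.92]
turn [ 0.003  0.001 -0.002]
side switch_grip 0.69 [0.412 0.087 0.12 ] [283. 221.]
side switch_grip 0.68 [ 0.301 -0.343  0.118] [268. 393.]
side switch_pivot 0.94 [ 0.304 -0.342  0.047] [274. 418.]
side switch_pivot 0.81 [0.405 0.086 0.052] [282. 245.]
side switch_pivot 0.62 [ 0.447 -0.383  0.05 ] [368. 415.]
```

>>> step_arm:
  plan: [-0.7,0,-0.35,0,0,0,1.2,-0.7,0,-0.25,0,0,0,1.2,-0.7,0,-0.2,0,0,0,1.2,-0.7,0,-0.1,0,0,0,1.2,-0.5,0,-0.05,0,0,0,1.2,-0.4,0,0,0,0,0,1.2,0,0,0,0,0,0,1.2,0,0,0,0,0,0,1.2,0,0,0,0,0,0,1.2,0,0,0,0,0,0,1.2]

```text
clock: 7.0
ee_pos: [0.4502, -0.3834, 0.1215]
ee_rot: [3.14, -0.001, 1.5]
ft_force: [3.8, 3.4, 1.7]
grip_width: 0.181
grasp_force: 31.5
```

```bash
python3 - <<'E'
from h import *
to(.4499,-.383,.122,86)
im,d,P=look("side"); cv2.imwrite("pics/s1.png",cv2.resize(im[330:470,230:450],None,fx=3,fy=3)[:,:,::-1])
E
```

```text
t 7.0 pos [ 0.4502 -0.3834  0.1215] yaw 85.95 F [3.8 3.4 1.7] w 1.54 g 31.5
shift cm [ 0.04 -0.03 -0.05]
turn [ 0.002 -0.001 -0.001]
```

View pics/s1.png

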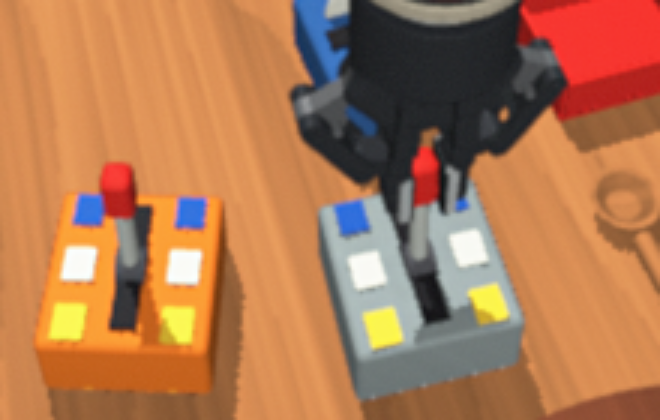

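The lever follows the grip and looks about upright at (425,200). I release it, rise and measure its angle.

>>> step_arm:
  plan: [0,0,0,0,0,0,4,0,0,0,0,0,0,4,0,0,0,0,0,0,4,0,0,-3,0,0,0,5,0,0,-4,0,0,0,5,0,0,-4,0,0,0,5,2,0,-1,0,0,0,5,3,0,0,0,0,0,8.5,0,0,0,0,0,0,8.5,0,0,0,0,0,0,8.5]

```text
clock: 8.05
ee_pos: [0.4524, -0.334, 0.2409]
ee_rot: [3.141, -0.0, 1.5]
ft_force: [-0.0, -0.8, -0.2]
grip_width: 0.995
grasp_force: 0.0
```

```bash
cat >> h.py <<'E'
def lever(cam,lo=.09,hue=None,box=None):
    im,d,P=look(cam); C=cloud(d,P); hsv=cv2.cvtColor(im,cv2.COLOR_RGB2HSV).astype(int)
    h=hsv[...,0]; m=((h<8)|(h>172)) if hue is None else (h>hue[0])&(h<hue[1])
    m&=(hsv[...,1]>120)&(C[...,2]>lo)&(C[...,2]<.15)&(d>0)
    m&=(C[...,0]>box[0])&(C[...,0]<box[1])&(C[...,1]>box[2])&(C[...,1]<box[3])
    p=C[m]; n=len(p)
    if n: print(cam,"n",n,"min",p.min(0).round(4),"max",p.max(0).round(4)); t=p[p[:,2]>np.percentile(p[:,2],98)-.004]; print(" top",t.mean(0).round(4),(t.min(0)/2+t.max(0)/2).round(4))
    return P
E
python3 - <<'E'
from h import *
to(.605,.0,.25,85.8)
P=lever("wrist",box=(.41,.5,-.45,-.31)); lm("wrist",P,["switch_grip","switch_pivot","rate_grip","rate_pivot"])
P=lever("top",box=(.41,.5,-.45,-.31)); lm("top",P,["switch_grip","switch_pivot"])
E
```

```text
t 8.1 pos [ 0.4524 -0.334   0.2409] yaw 85.95 F [-0.  -0.8 -0.2] w 8.49 g 0.0
shift cm [34.39 12.87 -0.9 ]
turn [ 0.    -0.     0.003]
wrist n 846 min [ 0.4413 -0.385   0.102 ] max [ 0.4569 -0.3694  0.1314]
 top [ 0.4493 -0.3771  0.1286] [ 0.449  -0.3776  0.1289]
wrist switch_grip 0.69 [ 0.304 -0.342  0.112] [ 83. 273.]
wrist switch_grip 0.62 [ 0.451 -0.377  0.118] [320. 312.]
wrist switch_pivot 0.91 [ 0.453 -0.384  0.047] [322. 282.]
wrist switch_pivot 0.85 [ 0.303 -0.344  0.051] [124. 248.]
wrist switch_pivot 0.5 [ 0.448 -0.378  0.115] [315. 312.]
wrist rate_grip 0.97 [ 0.451 -0.229  0.112] [302.  61.]
wrist rate_pivot 0.63 [ 0.478 -0.23   0.048] [343.  72.]
top n 92 min [ 0.4419 -0.385   0.1055] max [ 0.4566 -0.3684  0.1338]
 top [ 0.4499 -0.3768  0.1312] [ 0.4495 -0.3768  0.1316]
top switch_grip 0.53 [ 0.449 -0.378  0.118] [512. 267.]
top switch_grip 0.51 [ 0.306 -0.343  0.117] [497. 342.]
top switch_grip 0.44 [0.411 0.087 0.121] [272. 285.]
top switch_pivot 0.93 [0.411 0.088 0.049] [275. 286.]
top switch_pivot 0.81 [ 0.451 -0.385  0.054] [503. 268.]
top switch_pivot 0.61 [ 0.302 -0.343  0.052] [485. 341.]
```

The handle is upright but leans about 6 mm (−0.08 rad) short of the pivot line, so I re-grip and nudge it 6 mm.

>>> step_arm:
  plan: [-2.2,0,0,0,0,0,4.5,-2.1,0,0,0,0,0,4.5,0,0,3,0,0,0,4.5,0,0,3,0,0,0,4.5,0,0,3,0,0,0,4.5,0,0,2,0,0,0,4.5,0,0,1,0,0,0,4.5,0,0,0,0,0,0,4.5,0,0,0,0,0,0,1.2,0,0,0,0,0,0,1.2,0,0,0,0,0,0,1.2,0,0,0,0,0,0,1.2]

```text
clock: 9.65
ee_pos: [0.4504, -0.3779, 0.1222]
ee_rot: [3.139, 0.001, 1.499]
ft_force: [3.5, -1.5, 6.4]
grip_width: 0.182
grasp_force: 32.7
```

>>> step_arm:
  plan: [0,0,0,0,0,0,1.2,-0.3,0,0,0,0,0,1.2,-0.3,0,0,0,0,0,1.2,0,0,0,0,0,0,1.2,0,0,0,0,0,0,1.2,0,0,0,0,0,0,1.2]

```text
clock: 10.25
ee_pos: [0.4503, -0.3825, 0.122]
ee_rot: [3.139, -0.001, 1.5]
ft_force: [2.9, 4.3, 9.1]
grip_width: 0.179
grasp_force: 33.6
```

>>> step_arm:
  plan: [0,0,0,0,0,0,4,0,0,0,0,0,0,4,0,0,0,0,0,0,4,0,0,-3,0,0,0,5,0,0,-4,0,0,0,5,0,0,-4,0,0,0,5,2,0,-1,0,0,0,5,3,0,0,0,0,0,8.5,0,0,0,0,0,0,8.5,0,0,0,0,0,0,8.5]

```text
clock: 11.25
ee_pos: [0.4524, -0.3329, 0.2408]
ee_rot: [3.141, -0.001, 1.5]
ft_force: [-0.0, 1.2, -0.2]
grip_width: 0.991
grasp_force: 0.0
```

```bash
python3 - <<'E'
from h import *
to(.595,.0592,.20,85.8)
P=lever("wrist",box=(.41,.5,-.45,-.31))
P=lever("top",box=(.41,.5,-.45,-.31))
im,d,P=look("wrist");C=cloud(d,P)
m=(abs(C[...,2]-.046)<.004)&(C[...,0]>.39)&(C[...,0]<.51)&(C[...,1]>-.45)&(C[...,1]<-.31)
print(cv2.minAreaRect((C[m][:,:2]*1000).astype(np.float32)))
E
```

```text
t 11.2 pos [ 0.4524 -0.3329  0.2408] yaw 85.96 F [-0.   1.2 -0.2] w 8.47 g 0.0
shift cm [40.11 11.46  4.1 ]
turn [ 0.    -0.001  0.003]
wrist n 871 min [ 0.441  -0.3891  0.1017] max [ 0.4567 -0.3738  0.1312]
 top [ 0.449  -0.3811  0.1288] [ 0.4487 -0.3815  0.1288]
top n 97 min [ 0.4416 -0.3886  0.1054] max [ 0.4568 -0.3735  0.1341]
 top [ 0.4494 -0.3806  0.1313] [ 0.4495 -0.3807  0.1319]
((449.0502014160156, -383.1231689453125), (89.39096069335938, 89.75041198730469), 86.00667572021484)
```

The switch is at about −0.02 rad, which is centre. Now the worn pack in bay 1.

>>> step_arm:
  plan: [4,1.2,0,0,0,0,8.5,4,1.2,0,0,0,0,8.5,4,1.2,0,0,0,0,8.5,4,1.2,0,0,0,0,8.5,4,1.2,0,0,0,0,8.5,4,1.2,0,0,0,0,8.5,4,1.1,0,0,0,0,8.5,4,1.1,0,0,0,0,8.5,3,1,0,0,0,0,8.5,0,0,0,0,0,0,8.5,0,0,0,0,0,0,8.5,0,0,0,0,0,0,8.5]

```text
clock: 12.6
ee_pos: [0.5811, 0.0061, 0.2407]
ee_rot: [-3.141, 0.001, 1.496]
ft_force: [-0.0, -0.1, -0.8]
grip_width: 0.997
grasp_force: 0.0
```

```bash
cat >> h.py <<'E'
def tops(cam,z0=.076,z1=.09,box=(.5,.7,-.15,.2),name=None):
    im,d,P=look(cam,name); C=cloud(d,P)
    m=(C[...,2]>z0)&(C[...,2]<z1)&(C[...,0]>box[0])&(C[...,0]<box[1])&(C[...,1]>box[2])&(C[...,1]<box[3])&(d>0)
    n,L=cv2.connectedComponents(m.astype(np.uint8))
    for i in range(1,n):
        k=L==i
        if k.sum()<80: continue
        c,s,a=cv2.minAreaRect((C[k][:,:2]*1000).astype(np.float32)); print(cam,k.sum(),"c",np.round(c,1),"s",np.round(s,1),"a",round(a,1),"z",np.median(C[k][:,2]).round(4),"rgb",np.median(im[k],0))
    return im,d,P,C
E
python3 - <<'E'
from h import *
to(.595,.0592,.076,85.8)
tops("wrist",name="w2")
E
```

```text
t 12.6 pos [0.5811 0.0061 0.2407] yaw 85.72 F [-0.  -0.1 -0.8] w 8.52 g 0.0
shift cm [ 5.42  1.   16.46]
turn [-0.     0.001 -0.001]
wrist 3359 c [594.9  58.6] s [39.2 36. ] a 85.7 z 0.0813 rgb [240.  28.  14.]
wrist 2597 c [587.5 -40.2] s [39.9 36. ] a 85.6 z 0.0814 rgb [239. 236.   0.]
```

View pics/w2.png

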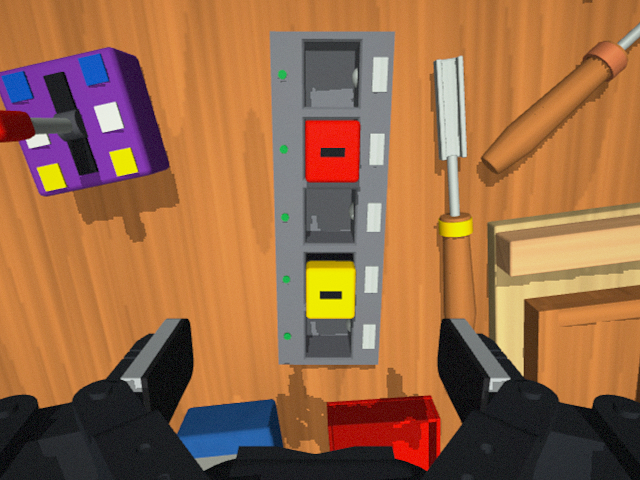

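Wrist view: red pack at (332,150) in bay 1, kept yellow at (330,290), and the gouge well clear on the far side. I descend on the red pack.

>>> step_arm:
  plan: [2.7,0.5,0,0,0,0,6,2.7,0.5,0,0,0,0,6,0,0,4,0,0,0,6,0,0,4,0,0,0,6,0,0,4,0,0,0,6,0,0,3,0,0,0,6,0,0,1.4,0,0,0,6,0,0,0,0,0,0,6,0,0,0,0,0,0,6]

```text
clock: 13.55
ee_pos: [0.596, 0.0607, 0.0782]
ee_rot: [3.14, -0.0, 1.498]
ft_force: [1.1, 0.1, 0.5]
grip_width: 0.703
grasp_force: 0.0
```

```bash
python3 -c "
from h import *
to(.595,.0588,.077,85.7)"
```

```text
t 13.6 pos [0.596  0.0607 0.0782] yaw 85.82 F [1.1 0.1 0.5] w 6.0 g 0.0
shift cm [-0.19 -0.09  0.12]
turn [ 0.002 -0.     0.002]
```

>>> step_arm:
  plan: [0,0,0,0,0,0,2.5,0,0,0,0,0,0,2.5,0,0,0,0,0,0,2.5,0,0,0,0,0,0,2.5,0,0,0,0,0,0,2.5,0,0,0,0,0,0,2.5]
  force: 80

```text
clock: 14.15
ee_pos: [0.5965, 0.0614, 0.0788]
ee_rot: [3.139, -0.001, 1.499]
ft_force: [-0.4, -0.8, 7.0]
grip_width: 0.408
grasp_force: 80.2
```

>>> step_arm:
  plan: [0,0,-1,0,0,0,2.5,0,0,-1,0,0,0,2.5,0,0,-1,0,0,0,2.5,0,0,-1,0,0,0,2.5,0,0,-2,0,0,0,2.5,0,0,-2,0,0,0,2.5,0,0,-2,0,0,0,2.5,0,0,-2,0,0,0,2.5,0,0,0,0,0,0,2.5,0,0,0,0,0,0,2.5]

```text
clock: 15.15
ee_pos: [0.595, 0.0614, 0.1971]
ee_rot: [3.141, -0.001, 1.499]
ft_force: [-0.0, 0.3, -2.6]
grip_width: 0.411
grasp_force: 84.2
```

```bash
python3 -c "
from h import *
to(.629,-.244,.082,90)
lm('side',look('side')[2],['pack_old_c'])"
```

```text
t 15.2 pos [0.595  0.0614 0.1971] yaw 85.88 F [-0.   0.3 -2.6] w 3.51 g 84.2
shift cm [-30.22   5.58  11.49]
turn [ 0.    -0.001 -0.072]
side pack_old_c 0.78 [0.593 0.057 0.166] [363. 197.]
side pack_old_c 0.56 [ 0.602  0.397 -0.003] [326. 188.]
```

>>> step_arm:
  plan: [-3,0.6,0,0,0,0,2.5,-3,0.6,0,0,0,0,2.5,-3,0.6,0,0,0,0,2.5,-3,0.6,0,0,0,0,2.5,-3,0.6,0,0,0,0,2.5,-3,0.6,0,0,0,0,2.5,-3,0.6,0,0,0,0,2.5,-3,0.6,0,0,0,0,2.5,-3,0.4,0,0,0,0,2.5,-3,0.4,0,0,0,0,2.5,0,0,0,0,0,-0.07,2.5,0,0,0,0,0,0,2.5]

```text
clock: 16.45
ee_pos: [0.6285, -0.2431, 0.1955]
ee_rot: [-3.139, -0.0, 1.568]
ft_force: [-0.2, 0.7, -1.5]
grip_width: 0.4
grasp_force: 84.2
```

```bash
python3 -c "
from h import *
to(.629,-.244,.076,90)"
```

```text
t 16.4 pos [ 0.6285 -0.2431  0.1955] yaw 89.83 F [-0.2  0.7 -1.5] w 3.41 g 84.2
shift cm [-0.09  0.08 11.95]
turn [-0.002 -0.    -0.003]
```

>>> step_arm:
  plan: [0,0,3,0,0,0,2.5,0,0,3,0,0,0,2.5,0,0,3,0,0,0,2.5,0,0,2,0,0,0,2.5,0,0,0.9,0,0,0,2.5,0,0,0,0,0,0,2.5,0,0,0,0,0,0,2.5,0,0,0,0,0,0,5,0,0,0,0,0,0,5,0,0,0,0,0,0,5]

```text
clock: 17.45
ee_pos: [0.6299, -0.2422, 0.0788]
ee_rot: [3.14, 0.0, 1.569]
ft_force: [0.0, -0.1, 0.4]
grip_width: 0.586
grasp_force: 0.0
```

>>> step_arm:
  plan: [0,0,-2,0,0,0,6,0,0,-3,0,0,0,6,0,0,-4,0,0,0,6,0,0,-4,0,0,0,6,4,-0.2,-2,0,0,0,8.5,4.5,0,0,0,0,0,8.5,4.5,0,0,0,0,0,8.5,4.5,0,0,0,0,0,8.5,4.5,0,0,0,0,0,8.5,4.5,0,0,0,0,0,8.5,4.5,0,0,0,0,0,8.5]

```text
clock: 18.55
ee_pos: [0.6279, 0.0698, 0.2285]
ee_rot: [3.141, -0.001, 1.569]
ft_force: [0.7, -0.4, 0.9]
grip_width: 0.993
grasp_force: 0.0
```

```bash
python3 - <<'E'
from h import *
to(.604,.265,.25,78.4)
tops("top",.06,.09,(.4,.75,-.35,.45),name="top1")
E
```

```text
t 18.6 pos [0.6279 0.0698 0.2285] yaw 89.87 F [ 0.7 -0.4  0.9] w 8.48 g 0.0
shift cm [19.51 -2.43 -2.14]
turn [ 0.001 -0.001  0.2  ]
top 603 c [721.5 423.9] s [58.1 53.2] a 2.3 z 0.069 rgb [200. 148.  94.]
top 368 c [ 629.  -243.5] s [35.9 39.9] a 0.1 z 0.0762 rgb [146.  29.  15.]
top 281 c [604.5 268.7] s [34.8 37. ] a 81.0 z 0.0718 rgb [199. 190.   0.]
top 366 c [587.7 -40.6] s [40.  36.6] a 85.3 z 0.0821 rgb [172.  144.5   0. ]
top 93 c [ 486.4 -248.2] s [46.9  7. ] a 1.6 z 0.0748 rgb [92. 97. 82.]
top 91 c [ 482.5 -209.1] s [50.2  6.8] a 3.2 z 0.0745 rgb [ 95. 100.  85.]
top 384 c [467.2 386.3] s [35.2 41.3] a 0.1 z 0.0715 rgb [201. 196.   0.]
```

The red pack stands in the tray at (0.629, −0.244). On to pack 1.

>>> step_arm:
  plan: [4,-0.7,0,0,0,0.1,8.5,4,-0.7,0,0,0,0.1,8.5,3,-0.6,0,0,0,0,8.5,0,0,0,0,0,0,8.5,0,0,0,0,0,0,8.5,0,0,0,0,0,0,8.5]

```text
clock: 19.2
ee_pos: [0.6187, 0.1774, 0.2282]
ee_rot: [3.141, 0.0, 1.367]
ft_force: [0.9, -0.5, -0.3]
grip_width: 0.997
grasp_force: 0.0
```

```bash
python3 - <<'E'
from h import *
tops("wrist",.064,.08,(.4,.75,.2,.45))
to(.604,.265,.058,78.4)
E
```

```text
wrist 3817 c [603.6 265.7] s [39.4 36.2] a 78.3 z 0.0712 rgb [234. 234.   0.]
t 19.2 pos [0.6187 0.1772 0.2282] yaw 78.29 F [ 0.1 -0.3  0.2] w 8.49 g 0.0
shift cm [ 8.3  -3.23 17.02]
turn [ 0.001  0.    -0.002]
```

>>> step_arm:
  plan: [2.8,-1.1,0,0,0,0,6,2.8,-1.1,0,0,0,0,6,2.75,-1.05,0,0,0,0,6,0,0,4,0,0,0,6,0,0,4,0,0,0,6,0,0,4,0,0,0,6,0,0,3,0,0,0,6,0,0,1.1,0,0,0,6,0,0,0,0,0,0,6,0,0,0,0,0,0,6,0,0,0,0,0,0,6]

```text
clock: 20.35
ee_pos: [0.6046, 0.2676, 0.0689]
ee_rot: [3.139, -0.002, 1.368]
ft_force: [-0.5, -1.3, 0.0]
grip_width: 0.701
grasp_force: 0.0
```

```bash
python3 - <<'E'
from h import *
to(.6037,.2656,.067,78.4)
E
```

```text
t 20.4 pos [0.6046 0.2676 0.0689] yaw 78.4 F [-0.5 -1.3  0. ] w 5.98 g 0.0
shift cm [-0.21 -0.05  0.19]
turn [ 0.002 -0.002 -0.   ]
```

>>> step_arm:
  plan: [-0.2,0,0.15,0,0,0,6,0,0,0,0,0,0,2.5,0,0,0,0,0,0,2.5,0,0,0,0,0,0,2.5,0,0,0,0,0,0,2.5,0,0,0,0,0,0,2.5,0,0,-1,0,0,0,2.5,0,0,-3,0,0,0,2.5,0,0,-3,0,0,0,2.5,0,0,-3,0,0,0,2.5,0,0,0,0,0,0,2.5]

```text
clock: 21.45
ee_pos: [0.6049, 0.2661, 0.1702]
ee_rot: [3.137, -0.004, 1.369]
ft_force: [1.1, 0.1, -0.9]
grip_width: 0.408
grasp_force: 80.0
```

```bash
python3 - <<'E'
from h import *
to(.599,.1085,.13,85.7)
E
```

```text
t 21.4 pos [0.6049 0.2661 0.1702] yaw 78.41 F [ 1.1  0.1 -0.9] w 3.48 g 80.0
shift cm [-15.57   2.57   3.97]
turn [ 0.005 -0.004 -0.127]
```

>>> step_arm:
  plan: [-3.1,0.5,0,0,0,0,2.5,-3.1,0.5,0,0,0,0,2.5,-3.1,0.5,0,0,0,0,2.5,-3.1,0.5,0,0,0,0,2.5,-3.1,0.5,0,0,0,0,2.5,0,0,0,0,0,-0.127,2.5,0,0,2,0,0,0,2.5,0,0,1.5,0,0,0,2.5,0,0,0,0,0,0,2.5,0,0,0,0,0,0,2.5,0,0,0,0,0,0,2.5]

```text
clock: 22.55
ee_pos: [0.5966, 0.1088, 0.1308]
ee_rot: [3.141, 0.0, 1.496]
ft_force: [1.0, 0.1, -0.7]
grip_width: 0.41
grasp_force: 79.8
```

```bash
python3 - <<'E'
from h import *
im,d,P=look("side"); cv2.imwrite("pics/s2.png",cv2.resize(im[180:310,310:430],None,fx=4,fy=4)[:,:,::-1])
lm("side",P,["pack_a_c"])
to(.5987,.1088,.067+.05-.01,85.7)
E
```

```text
side pack_a_c 0.86 [0.594 0.11  0.1  ] [355. 209.]
t 22.6 pos [0.5967 0.1088 0.131 ] yaw 85.71 F [ 0.  -0.3 -1.4] w 3.47 g 79.8
shift cm [0.01 0.2  2.4 ]
turn [ 0.001 -0.     0.   ]
```

View pics/s2.png

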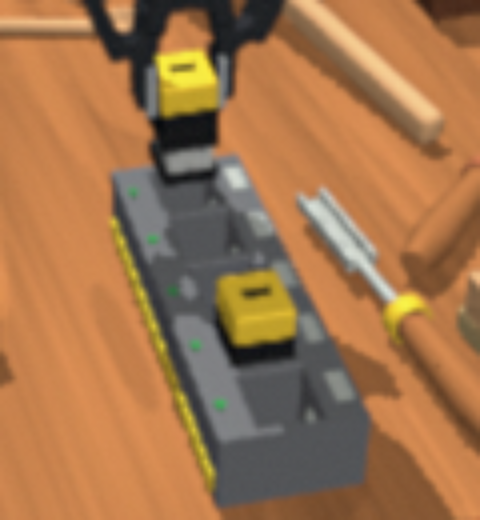

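The held pack hangs at (188,130), over bay 0. I shift 2 mm and lower gently while watching the force.

>>> step_arm:
  plan: [0,0.2,0,0,0,0,2.5,0,0,0.5,0,0,0,2.5,0,0,0.5,0,0,0,2.5,0,0,0.4,0,0,0,2.5,0,0,0.4,0,0,0,2.5,0,0,0.4,0,0,0,2.5,0,0,0,0,0,0,2.5,0,0,0,0,0,0,2.5]

```text
clock: 23.45
ee_pos: [0.5982, 0.1085, 0.1083]
ee_rot: [-3.141, 0.0, 1.496]
ft_force: [-0.2, -0.8, -2.4]
grip_width: 0.409
grasp_force: 79.8
```

>>> step_arm:
  plan: [0,0,0.5,0,0,0,2.5,0,0,0.5,0,0,0,2.5,0,0,0.5,0,0,0,2.5,0,0,0.4,0,0,0,2.5,0,0,0.4,0,0,0,2.5,0,0,0.4,0,0,0,2.5,0,0,0,0,0,0,2.5,0,0,0,0,0,0,2.5]

```text
clock: 24.25
ee_pos: [0.5983, 0.1084, 0.0805]
ee_rot: [3.141, 0.001, 1.496]
ft_force: [5.8, 1.0, -12.6]
grip_width: 0.407
grasp_force: 80.6
```

>>> step_arm:
  plan: [0,0,0.3,0,0,0,2.5,0,0,0.2,0,0,0,2.5,0,0,0,0,0,0,2.5,0,0,0,0,0,0,2.5]

```text
clock: 24.65
ee_pos: [0.5985, 0.1084, 0.0765]
ee_rot: [3.141, 0.0, 1.496]
ft_force: [2.3, -0.4, -1.9]
grip_width: 0.409
grasp_force: 81.8
```

>>> step_arm:
  plan: [0,0,0.15,0,0,0,2.5,0,0,0,0,0,0,2.5,0,0,0,0,0,0,2.5,0,0,0,0,0,0,5.5,0,0,0,0,0,0,5.5,0,0,0,0,0,0,5.5,0,0,-2,0,0,0,6,0,0,-4,0,0,0,6,0,0,-4,0,0,0,6,-3,0,-4,0,0,0,8.5,-4,0,0,0,0,0,8.5,0,0,0,0,0,0,8.5]

```text
clock: 25.85
ee_pos: [0.5932, 0.032, 0.2167]
ee_rot: [3.139, 0.001, 1.488]
ft_force: [-0.1, -0.4, -0.7]
grip_width: 0.996
grasp_force: 0.0
```

```bash
python3 - <<'E'
from h import *
tops("wrist",.074,.11,(.5,.7,-.15,.2))
tops("top",.06,.11,(.4,.75,-.35,.45))
to(.467,.33,.25,90)
E
```

```text
wrist 4360 c [598.9 109.2] s [39.8 36. ] a 85.2 z 0.0813 rgb [236. 236.   0.]
wrist 2873 c [587.4 -40.3] s [40.4 36. ] a 85.9 z 0.0814 rgb [237. 233.   0.]
top 608 c [721.1 423.8] s [57.8 52.3] a 0.5 z 0.0691 rgb [197.  145.5  92. ]
top 369 c [ 629.1 -243.4] s [36.  39.9] a 0.4 z 0.0764 rgb [145.  29.  15.]
top 346 c [587.4 -41.7] s [37.7 36.2] a 86.1 z 0.0824 rgb [192. 183.   0.]
top 158 c [ 480.  -236.5] s [58.8 30.7] a 0.6 z 0.0764 rgb [87.5 92.  79. ]
top 89 c [ 481.3 -209. ] s [51.5  6.3] a 3.0 z 0.0746 rgb [92. 99. 84.]
top 382 c [467.2 385.9] s [35.  40.6] a 1.3 z 0.0717 rgb [198. 194.   0.]
t 25.9 pos [0.5928 0.0376 0.2149] yaw 85.57 F [-0.1  0.2 -0.4] w 8.49 g 0.0
shift cm [ 28.18 -14.8   -3.5 ]
turn [ 0.    -0.    -0.077]
```

Bay 0 is seated, its top level with the kept pack. Next pack 2.

>>> step_arm:
  plan: [3.9,-2,0,0,0,-0.075,8.5,3.7,-2.1,0,0,0,0,8.5,3.7,-2.1,0,0,0,0,8.5,3.7,-2.1,0,0,0,0,8.5,3.7,-2.1,0,0,0,0,8.5,3.7,-2.1,0,0,0,0,8.5,3.7,-2.1,0,0,0,0,8.5,0,0,0,0,0,0,8.5,0,0,0,0,0,0,8.5,0,0,0,0,0,0,8.5]

```text
clock: 26.95
ee_pos: [0.4502, 0.3005, 0.2144]
ee_rot: [-3.141, 0.001, 1.57]
ft_force: [0.1, -1.4, 0.3]
grip_width: 0.997
grasp_force: 0.0
```

```bash
python3 - <<'E'
from h import *
tops("wrist",.064,.08,(.4,.65,.2,.48),name="w3")
to(.467,.386,.067,90)
E
```

```text
wrist 4242 c [466.9 386.5] s [36.1 40.1] a 1.1 z 0.0713 rgb [228. 228.   0.]
t 27.0 pos [0.4504 0.3002 0.2146] yaw 89.92 F [ 0.6 -0.   1.4] w 8.51 g 0.0
shift cm [ 8.59  1.65 14.75]
turn [-0.     0.001 -0.001]
```

View pics/w3.png

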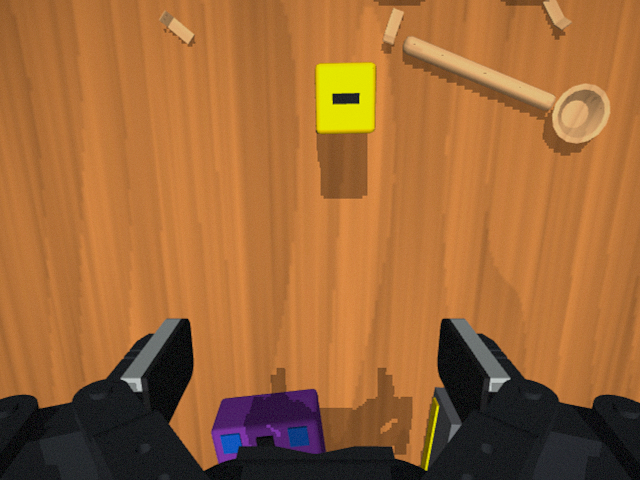

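Pack 2 is at (345,97). The spoon's handle end at (410,45) is low and clear of fingertips that stay above 45 mm. I grasp.

>>> step_arm:
  plan: [2.9,0.6,0,0,0,-0.015,5.5,2.8,0.5,0,0,0,0,5.5,2.8,0.5,0,0,0,0,5.5,0,0,4,0,0,0,5.5,0,0,4,0,0,0,5.5,0,0,4,0,0,0,5.5,0,0,2.7,0,0,0,5.5,0,0,0,0,0,0,5.5,0,0,0,0,0,0,5.5,0,0,0,0,0,0,5.5]

```text
clock: 28.0
ee_pos: [0.4666, 0.3866, 0.0698]
ee_rot: [3.14, -0.002, 1.585]
ft_force: [-0.2, -0.1, 0.7]
grip_width: 0.644
grasp_force: 0.0
```

```bash
python3 - <<'E'
from h import *
to(.467,.3863,.067,90.8)
E
```

```text
t 28.0 pos [0.4666 0.3866 0.0698] yaw 90.81 F [-0.2 -0.1  0.7] w 5.5 g 0.0
shift cm [-0.03  0.04  0.28]
turn [ 0.002 -0.002  0.   ]
```

>>> step_arm:
  plan: [0,0,0.25,0,0,0,5.5,0,0,0,0,0,0,2.5,0,0,0,0,0,0,2.5,0,0,0,0,0,0,2.5,0,0,0,0,0,0,2.5,0,0,0,0,0,0,2.5,0,0,-1,0,0,0,2.5,0,0,-4,0,0,0,2.5,0,0,-4,0,0,0,2.5,0,0,-4,0,0,0,2.5,0,0,0,0,0,0,2.5,0,0,0,0,0,0,2.5]

```text
clock: 29.2
ee_pos: [0.4652, 0.3865, 0.1964]
ee_rot: [3.141, -0.001, 1.586]
ft_force: [0.6, 0.9, -2.7]
grip_width: 0.406
grasp_force: 80.0
```

```bash
python3 - <<'E'
from h import *
to(.595,.0587,.14,85.7)
E
```

```text
t 29.2 pos [0.4652 0.3865 0.1964] yaw 90.87 F [ 0.6  0.9 -2.7] w 3.47 g 80.0
shift cm [-32.98  12.48   5.6 ]
turn [ 0.001 -0.002  0.09 ]
```

>>> step_arm:
  plan: [-3.3,1.3,0,0,0,0,2.5,-3.3,1.3,0,0,0,0,2.5,-3.3,1.3,0,0,0,0,2.5,-3.3,1.3,0,0,0,0,2.5,-3.3,1.3,0,0,0,0,2.5,-3.3,1.2,0,0,0,0,2.5,-3.3,1.2,0,0,0,0,2.5,-3.3,1.2,0,0,0,0,2.5,-3.3,1.2,0,0,0,0,2.5,-3.3,1.2,0,0,0.09,0,2.5,0,0,0,0,0,0,2.5,0,0,0,0,0,0,2.5]

```text
clock: 30.4
ee_pos: [0.5944, 0.0552, 0.1939]
ee_rot: [-3.139, -0.089, 1.58]
ft_force: [0.0, 1.2, -1.6]
grip_width: 0.402
grasp_force: 80.0
```

```bash
python3 - <<'E'
from h import *
to(.595,.0587,.135,85.7)
E
```

```text
t 30.4 pos [0.5944 0.0552 0.1939] yaw 90.55 F [ 0.   1.2 -1.6] w 3.43 g 80.0
shift cm [-0.18  0.08  5.89]
turn [-0.006 -0.089  0.085]
```

I put the turn in the wrong column, so it tilted about the tool's y. I undo that and turn about z.

>>> step_arm:
  plan: [0,0,0,-0.003,-0.09,0,2.5,0,0,0,0,0,0.085,2.5,0,0,2,0,0,0,2.5,0,0,2,0,0,0,2.5,0,0,1.5,0,0,0,2.5,0,0,0,0,0,0,2.5,0,0,0,0,0,0,2.5,0,0,0,0,0,0,2.5]

```text
clock: 31.2
ee_pos: [0.5958, 0.0583, 0.1412]
ee_rot: [3.138, -0.001, 1.501]
ft_force: [0.5, -0.4, -0.8]
grip_width: 0.411
grasp_force: 79.9
```

```bash
python3 - <<'E'
from h import *
to(.595,.0587,.108,85.7)
lm("side",look("side")[2],["pack_a_c"])
E
```

```text
t 31.2 pos [0.5958 0.0583 0.1412] yaw 85.99 F [ 0.5 -0.4 -0.8] w 3.51 g 79.9
shift cm [ 0.03 -0.09  3.32]
turn [ 0.004 -0.001  0.005]
side pack_a_c 0.43 [0.6   0.11  0.049] [357. 226.]
```

>>> step_arm:
  plan: [0,-0.1,0.5,0.003,0,0.005,2.5,0,0,0.7,0,0,0,2.5,0,0,0.5,0,0,0,2.5,0,0,0.4,0,0,0,2.5,0,0,0.4,0,0,0,2.5,0,0,0.4,0,0,0,2.5,0,0,0.4,0,0,0,2.5,0,0,0,0,0,0,2.5,0,0,0,0,0,0,2.5]

```text
clock: 32.2
ee_pos: [0.5942, 0.0582, 0.1073]
ee_rot: [-3.141, -0.0, 1.496]
ft_force: [-0.2, -0.5, -1.6]
grip_width: 0.403
grasp_force: 79.9
```

>>> step_arm:
  plan: [0,0,0.5,0,0,0,2.5,0,0,0.5,0,0,0,2.5,0,0,0.5,0,0,0,2.5,0,0,0.4,0,0,0,2.5,0,0,0.4,0,0,0,2.5,0,0,0.3,0,0,0,2.5,0,0,0.3,0,0,0,2.5,0,0,0,0,0,0,2.5,0,0,0,0,0,0,2.5]

```text
clock: 33.1
ee_pos: [0.5946, 0.0582, 0.0782]
ee_rot: [3.141, -0.0, 1.496]
ft_force: [4.5, -0.3, -2.7]
grip_width: 0.407
grasp_force: 81.7
```

>>> step_arm:
  plan: [0,0,0.25,0,0,0,2.5,0,0,0.1,0,0,0,2.5,0,0,0,0,0,0,2.5,0,0,0,0,0,0,2.5]

```text
clock: 33.5
ee_pos: [0.5947, 0.0582, 0.0759]
ee_rot: [3.141, -0.001, 1.496]
ft_force: [-0.7, -0.8, 9.8]
grip_width: 0.403
grasp_force: 83.2
```

>>> step_arm:
  plan: [0,0,0,0,0,0,5.5,0,0,0,0,0,0,5.5,0,0,0,0,0,0,5.5,0,0,-2,0,0,0,6,0,0,-4,0,0,0,6,0,0,-4,0,0,0,6,-4,0,-4,0,0,0,8.5,-4,-0.5,0,0,0,0,8.5,-4,-0.5,0,0,0,0,8.5,0,0,0,0,0,0,8.5,0,0,0,0,0,0,8.5]

```text
clock: 34.6
ee_pos: [0.5753, -0.057, 0.2101]
ee_rot: [-3.141, -0.001, 1.493]
ft_force: [0.4, 0.2, -0.2]
grip_width: 0.996
grasp_force: 0.0
```

```bash
python3 - <<'E'
from h import *
to(.452,-.33,.24,86)
tops("wrist",.074,.11,(.5,.7,-.15,.2))
im,d,P,C=tops("top",.06,.11,(.3,.75,-.3,.5),name="top2")
lm("top",P,["pack_a_c"])
E
```

```text
t 34.6 pos [ 0.5753 -0.057   0.2101] yaw 85.56 F [ 0.4  0.2 -0.2] w 8.51 g 0.0
shift cm [-28.17 -10.17  -3.  ]
turn [-0.    -0.001 -0.008]
wrist 5227 c [595.   57.3] s [38.9 35.9] a 85.4 z 0.0812 rgb [236. 238.   0.]
wrist 3792 c [587.4 -40.6] s [39.9 36. ] a 85.2 z 0.0813 rgb [242. 239.   0.]
top 655 c [724.3 429.8] s [61.3 55.6] a 10.1 z 0.0688 rgb [192. 142.  90.]
top 365 c [ 629.  -243.4] s [35.8 39.6] a 1.2 z 0.0762 rgb [145.  25.  12.]
top 380 c [599.3 109.2] s [40.8 36.9] a 86.8 z 0.0819 rgb [191.5 180.5   0. ]
top 375 c [595.6  58. ] s [39.8 38. ] a 86.0 z 0.0819 rgb [191. 180.   0.]
top 156 c [ 480.4 -236.8] s [57.9 31.1] a 1.7 z 0.0761 rgb [83.5 89.5 78. ]
top 94 c [ 481.4 -208.7] s [51.6  6.5] a 3.9 z 0.074 rgb [88.  95.5 83. ]
top pack_a_c 0.8 [0.6   0.108 0.045] [267. 196.]
```

View pics/top2.png

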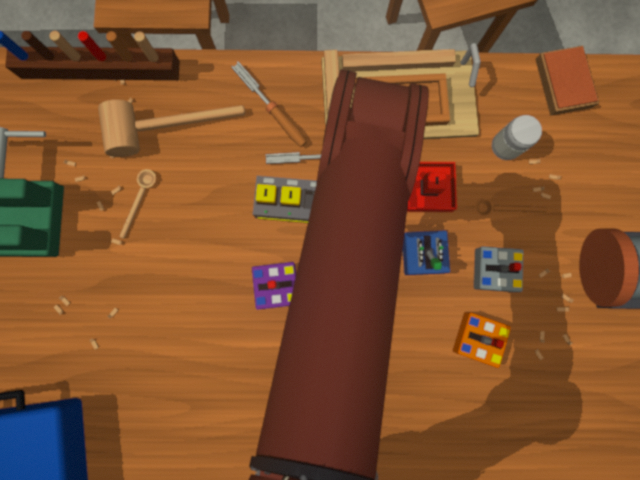

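Bays 0 and 1 are full with their tops level with the kept pack, the red pack is in the tray, and nothing is left loose on the bench. Now the switch goes to charge.

>>> step_arm:
  plan: [-3.7,-1.1,-1,0,0,0,4.5,-3.7,-1.1,-1,0,0,0,4.5,-3.7,-1.1,-1,0,0,0,4.5,-3.7,-1.1,0,0,0,0,4.5,-3.7,-1.1,0,0,0,0,4.5,-3.7,-1.1,0,0,0,0,4.5,-3.7,-1.1,0,0,0,0,4.5,-3.7,-1.1,0,0,0,0,4.5,-3.6,-1.2,0,0,0,0,4.5,0,0,0,0,0,0,4.5,0,0,0,0,0,0,4.5,0,0,0,0,0,0,4.5]

```text
clock: 35.95
ee_pos: [0.4523, -0.3779, 0.2397]
ee_rot: [-3.141, -0.001, 1.498]
ft_force: [1.6, 0.2, 0.5]
grip_width: 0.532
grasp_force: 0.0
```

```bash
python3 - <<'E'
from h import *
to(.4498,-.3815,.121,86)
E
```

```text
t 36.0 pos [ 0.4523 -0.3779  0.2397] yaw 85.85 F [1.6 0.2 0.5] w 4.54 g 0.0
shift cm [-0.38 -0.22 11.87]
turn [-0.    -0.001 -0.003]
```

>>> step_arm:
  plan: [-0.4,-0.2,3,0,0,0,4.5,0,0,3,0,0,0,4.5,0,0,3,0,0,0,4.5,0,0,2,0,0,0,4.5,0,0,0.9,0,0,0,4.5,0,0,0,0,0,0,4.5,0,0,0,0,0,0,4.5,0,0,0,0,0,0,1.2,0,0,0,0,0,0,1.2,0,0,0,0,0,0,1.2,0,0,0,0,0,0,1.2,0,0,0,0,0,0,1.2]
  force: 30

```text
clock: 37.15
ee_pos: [0.4501, -0.3838, 0.1223]
ee_rot: [3.139, 0.001, 1.496]
ft_force: [4.1, 1.3, 6.2]
grip_width: 0.18
grasp_force: 32.4
```

>>> step_arm:
  plan: [-0.7,0,0,0,0,0,1.2,-0.7,0,0.1,0,0,0,1.2,-0.7,0,0.2,0,0,0,1.2,-0.7,0,0.3,0,0,0,1.2,-0.6,0,0.3,0,0,0,1.2,-0.5,0,0.3,0,0,0,1.2,-0.2,0,0.1,0,0,0,1.2,0,0,0,0,0,0,1.2,0,0,0,0,0,0,1.2]

```text
clock: 38.05
ee_pos: [0.4473, -0.424, 0.1086]
ee_rot: [3.139, -0.0, 1.497]
ft_force: [6.3, 1.7, 1.9]
grip_width: 0.18
grasp_force: 35.0
```

>>> step_arm:
  plan: [-0.3,0,0.1,0,0,0,1.2,0,0,0,0,0,0,1.2,0,0,0,0,0,0,1.2,0,0,0,0,0,0,4,0,0,0,0,0,0,4,0,0,0,0,0,0,4,0,0,-3,0,0,0,5,0,0,-4,0,0,0,5,0,0,-4,0,0,0,5,3,0,-2,0,0,0,5,4,0,0,0,0,0,8.5,0,0,0,0,0,0,8.5]

```text
clock: 39.25
ee_pos: [0.4526, -0.3527, 0.2372]
ee_rot: [3.141, -0.003, 1.501]
ft_force: [-0.0, 0.1, 0.0]
grip_width: 0.899
grasp_force: 0.0
```

```bash
python3 - <<'E'
from h import *
P=lever("wrist",box=(.41,.5,-.46,-.31))
P=lever("top",box=(.41,.5,-.46,-.31)); lm("top",P,["rate_grip","rate_pivot"])
lever("top",hue=(45,80),box=(.4,.55,-.28,-.17),lo=.085)
P=lever("wrist",hue=(45,80),box=(.4,.55,-.28,-.17),lo=.085); lm("wrist",P,["rate_grip","rate_pivot"])
to(.44,-.229,.24,2.6)
im,d,P=look("wrist");C=cloud(d,P)
m=(abs(C[...,2]-.046)<.004)&(C[...,0]>.42)&(C[...,0]<.55)&(C[...,1]>-.29)&(C[...,1]<-.17)
print(cv2.minAreaRect((C[m][:,:2]*1000).astype(np.float32)))
E
```

```text
wrist n 1053 min [ 0.4382 -0.4305  0.0956] max [ 0.4547 -0.4052  0.1206]
 top [ 0.4464 -0.4211  0.118 ] [ 0.4462 -0.4223  0.1182]
top n 82 min [ 0.4402 -0.4201  0.0988] max [ 0.4547 -0.4049  0.1213]
 top [ 0.448  -0.4172  0.1187] [ 0.4477 -0.4173  0.1193]
top rate_grip 0.59 [ 0.455 -0.235  0.112] [438. 264.]
top rate_pivot 0.84 [ 0.486 -0.227  0.051] [426. 251.]
top n 82 min [ 0.4442 -0.2381  0.086 ] max [ 0.4882 -0.2098  0.1274]
 top [ 0.4516 -0.2297  0.1245] [ 0.4506 -0.2289  0.1251]
wrist n 1336 min [ 0.4418 -0.2389  0.0962] max [ 0.4656 -0.2242  0.1246]
 top [ 0.4509 -0.2327  0.1218] [ 0.4504 -0.2329  0.1221]
wrist rate_grip 0.82 [ 0.448 -0.231  0.111] [297.  13.]
wrist rate_pivot 0.88 [ 0.482 -0.229  0.05 ] [351.  28.]
t 39.6 pos [ 0.4499 -0.3587  0.2369] yaw 85.58 F [-0.8  0.4  0. ] w 8.51 g 0.0
shift cm [12.85 -1.99 -0.31]
turn [-0.000e+00  1.000e-03  1.448e+00]
((483.1434326171875, -239.630126953125), (89.66142272949219, 69.40889739990234), 2.7210772037506104)
```

The switch reads about 0.55–0.6. I push it against its stop with closed fingers to be sure.

>>> step_arm:
  plan: [-1.6,-0.1,0,0,0,0,0,0,0,3,0,0,0,0,0,0,3,0,0,0,0,0,0,3,0,0,0,0,0,0,3,0,0,0,0,0,0,0,0,0,0,0,-0.8,0,0,0,0,0,0,-0.8,0,0,0,0,0,0,-0.5,0,0,0,0,0,0,-0.4,0,0,0,0,0,0,0,0,0,0,0,0,0]

```text
clock: 40.8
ee_pos: [0.4473, -0.3974, 0.1182]
ee_rot: [3.141, -0.003, 1.496]
ft_force: [-1.7, 8.4, 10.0]
grip_width: 0.003
grasp_force: 6.6
```

The switch is at its stop, taking 8 N with no give. I retreat and turn for the rate lever.

>>> step_arm:
  plan: [1.5,0,0,0,0,0,0,0.5,0,-3,0,0,0,0,3,0,-4,0,0,0,0,4,0,-4,0,0,0,4,3,0,-1,0,0,0.14,4,3,0,0,0,0,0.14,4,0,0,0,0,0,0.14,4,0,0,0,0,0,0.14,4,0,0,0,0,0,0.14,4,0,0,0,0,0,0.14,4,0,0,0,0,0,0.14,4,0,0,0,0,0,0.14,4]

```text
clock: 42.0
ee_pos: [0.4616, -0.2556, 0.233]
ee_rot: [3.141, -0.001, 0.374]
ft_force: [-0.4, 0.2, -0.1]
grip_width: 0.465
grasp_force: 0.0
```

>>> step_arm:
  plan: [0,0,0,0,0,0.14,4,0,0,0,0,0,0.14,4,0,0,0,0,0,0.05,4,0,0,0,0,0,0,4,0,0,0,0,0,0,4,0,0,0,0,0,0,4]

```text
clock: 42.6
ee_pos: [0.4615, -0.2552, 0.2324]
ee_rot: [-3.141, -0.001, 0.051]
ft_force: [-0.2, -0.0, 0.7]
grip_width: 0.466
grasp_force: 0.0
```

```bash
python3 - <<'E'
from h import *
P=lever("top",box=(.41,.5,-.46,-.31))
to(.4542,-.23,.1145,2.6)
P=lever("wrist",hue=(45,80),box=(.4,.55,-.28,-.17),lo=.085); lm("wrist",P,["rate_grip","rate_pivot"])
E
```

```text
t 42.6 pos [ 0.4615 -0.2552  0.2324] yaw 2.93 F [-0.   0.2 -0.1] w 3.96 g 0.0
shift cm [-0.6  -2.55 11.79]
turn [-0.    -0.     0.006]
wrist n 1178 min [ 0.4423 -0.2387  0.097 ] max [ 0.4661 -0.2225  0.1243]
 top [ 0.4511 -0.2311  0.1217] [ 0.4502 -0.2309  0.1219]
wrist rate_grip 0.59 [ 0.451 -0.232  0.114] [276. 263.]
wrist rate_pivot 0.7 [ 0.45  -0.424  0.107] [585. 275.]
wrist rate_pivot 0.61 [ 0.48  -0.228  0.051] [279. 196.]
```

>>> step_arm:
  plan: [-0.4,-1.3,0,0,0,0,4,-0.3,-1.2,0,0,0,0,4,0,0,3,0,0,0,4,0,0,3,0,0,0,4,0,0,3,0,0,0,4,0,0,2,0,0,0,4,0,0,0.7,0,0,0,4,0,0,0,0,0,0,4,0,0,0,0,0,0,4]

```text
clock: 43.7
ee_pos: [0.4537, -0.2308, 0.1161]
ee_rot: [3.141, -0.001, 0.05]
ft_force: [0.9, 0.3, -0.5]
grip_width: 0.47
grasp_force: 0.0
```

>>> step_arm:
  plan: [0,0,0,0,0,0,1.2,0,0,0,0,0,0,1.2,0,0,0,0,0,0,1.2,0,0,0,0,0,0,1.2,0,0,0,0,0,0,1.2,0,0,0,0,0,0,1.2]

```text
clock: 44.3
ee_pos: [0.4538, -0.2306, 0.1161]
ee_rot: [-3.141, -0.002, 0.05]
ft_force: [-1.1, 0.3, 7.8]
grip_width: 0.186
grasp_force: 31.7
```

>>> step_arm:
  plan: [0.7,0,-0.25,0,0,0,1.2,0.7,0,-0.2,0,0,0,1.2,0.7,0,-0.13,0,0,0,1.2,0.7,0,-0.07,0,0,0,1.2,0.7,0,0,0,0,0,1.2,0.6,0,0.08,0,0,0,1.2,0,0,0,0,0,0,1.2,0,0,0,0,0,0,1.2,0,0,0,0,0,0,1.2]

```text
clock: 45.2
ee_pos: [0.4938, -0.2286, 0.1209]
ee_rot: [3.141, -0.0, 0.05]
ft_force: [-2.3, -2.9, -0.8]
grip_width: 0.181
grasp_force: 31.5
```

>>> step_arm:
  plan: [0,0,0,0,0,0,4,0,0,0,0,0,0,4,0,0,0,0,0,0,4,0,0,-3,0,0,0,4,0,0,-4,0,0,0,4,0,0,-4,0,0,0,4,-3,0,-1,0,0,0,6,-3,0,0,0,0,0,8.5,0,0,0,0,0,0,8.5,0,0,0,0,0,0,8.5]

```text
clock: 46.2
ee_pos: [0.4345, -0.2306, 0.2413]
ee_rot: [-3.137, -0.004, 0.051]
ft_force: [1.2, -0.3, 0.2]
grip_width: 0.993
grasp_force: 0.0
```

```bash
python3 - <<'E'
from h import *
to(.4952,-.229,.12,2.6)
im,d,P=look("wrist","w4"); 
P=lever("wrist",hue=(45,80),box=(.4,.55,-.28,-.17),lo=.09); lm("wrist",P,["rate_grip","rate_pivot"])
P=lever("top",hue=(45,80),box=(.4,.55,-.28,-.17),lo=.09)
C=cloud(d,P:=r.camera_params("wrist"))
m=(abs(C[...,2]-.046)<.004)&(C[...,0]>.42)&(C[...,0]<.55)&(C[...,1]>-.29)&(C[...,1]<-.17)
print(cv2.minAreaRect((C[m][:,:2]*1000).astype(np.float32)))
E
```

```text
t 46.2 pos [ 0.4345 -0.2306  0.2413] yaw 2.93 F [ 1.2 -0.3  0.2] w 8.48 g 0.0
shift cm [ 6.03  0.2  12.15]
turn [-0.004 -0.004  0.006]
wrist n 767 min [ 0.4789 -0.2363  0.1233] max [ 0.4949 -0.2211  0.1312]
 top [ 0.4869 -0.2289  0.1286] [ 0.4869 -0.2289  0.1288]
wrist rate_grip 0.44 [ 0.478 -0.227  0.049] [314. 162.]
wrist rate_pivot 0.65 [ 0.482 -0.23   0.047] [319. 156.]
top n 69 min [ 0.48   -0.2358  0.1137] max [ 0.496  -0.2201  0.1349]
 top [ 0.4873 -0.2282  0.1312] [ 0.4868 -0.228   0.1323]
((481.497314453125, -231.3334197998047), (88.51053619384766, 89.12548065185547), 2.9107518196105957)
```

View pics/w4.png

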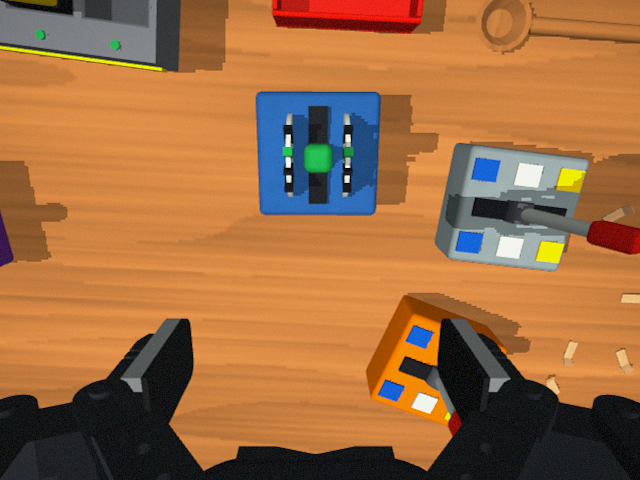

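The view shows the green handle at (318,157), nearly upright and just short of the green marks at (288,152) and (348,152). The tip needs about 9–10 mm more, so I re-grip and move 8.7 mm.

>>> step_arm:
  plan: [2.6,0,0,0.004,0.004,0,4,2.6,0,0,0,0,0,4,0,0,3,0,0,0,4,0,0,3,0,0,0,4,0,0,3,0,0,0,4,0,0,2,0,0,0,4,0,0,1,0,0,0,4,0,0,0,0,0,0,4,0,0,0,0,0,0,4]

```text
clock: 47.35
ee_pos: [0.487, -0.2287, 0.1214]
ee_rot: [-3.139, -0.004, 0.05]
ft_force: [0.7, -1.0, 0.7]
grip_width: 0.467
grasp_force: 0.0
```

>>> step_arm:
  plan: [0,0,0,0,0,0,1.2,0,0,0,0,0,0,1.2,0,0,0,0,0,0,1.2,0,0,0,0,0,0,1.2,0,0,0,0,0,0,1.2]

```text
clock: 47.85
ee_pos: [0.4873, -0.2289, 0.122]
ee_rot: [-3.138, -0.006, 0.05]
ft_force: [-0.4, -2.7, 7.4]
grip_width: 0.182
grasp_force: 31.3
```

>>> step_arm:
  plan: [0.3,0,0.03,0,0,0,1.2,0.3,0,0.03,0,0,0,1.2,0.27,0,0.04,0,0,0,1.2,0,0,0,0,0,0,1.2,0,0,0,0,0,0,1.2,0,0,0,0,0,0,1.2]

```text
clock: 48.45
ee_pos: [0.4951, -0.2286, 0.1207]
ee_rot: [-3.138, -0.004, 0.05]
ft_force: [-2.0, -2.9, 6.1]
grip_width: 0.178
grasp_force: 32.0
```

>>> step_arm:
  plan: [0,0,0,0,0,0,4,0,0,0,0,0,0,4,0,0,0,0,0,0,4,0,0,-3,0,0,0,4,0,0,-4,0,0,0,4,0,0,-4,0,0,0,4,-3,0,-1,0,0,0,6,-3,0,0,0,0,0,8.5,0,0,0,0,0,0,8.5,0,0,0,0,0,0,8.5]

```text
clock: 49.45
ee_pos: [0.4421, -0.2293, 0.2416]
ee_rot: [-3.132, -0.006, 0.051]
ft_force: [0.0, 0.3, 0.5]
grip_width: 0.993
grasp_force: 0.0
```

```bash
python3 - <<'E'
from h import *
to(.4952,-.229,.12,2.6)
im,d,P=look("wrist"); C=cloud(d,P)
m=(abs(C[...,2]-.046)<.004)&(C[...,0]>.42)&(C[...,0]<.55)&(C[...,1]>-.29)&(C[...,1]<-.17)
print(cv2.minAreaRect((C[m][:,:2]*1000).astype(np.float32)))
hsv=cv2.cvtColor(im,cv2.COLOR_RGB2HSV).astype(int)
g=(hsv[...,0]>45)&(hsv[...,0]<80)&(hsv[...,1]>120)&(C[...,2]<.085)&(C[...,2]>.05)&(C[...,0]>.42)&(C[...,0]<.55)&(C[...,1]>-.29)&(C[...,1]<-.17)
n,L=cv2.connectedComponents(g.astype(np.uint8))
for i in range(1,n): print("mark",(L==i).sum(),C[L==i].mean(0).round(4))
lever("wrist",hue=(45,80),box=(.4,.55,-.28,-.17),lo=.09)
lever("top",hue=(45,80),box=(.4,.55,-.28,-.17),lo=.09)
E
```

```text
t 49.5 pos [ 0.4421 -0.2293  0.2416] yaw 2.91 F [0.  0.3 0.5] w 8.48 g 0.0
shift cm [ 5.23  0.35 12.19]
turn [-0.009 -0.006  0.005]
((482.0894775390625, -229.4559326171875), (89.49818420410156, 89.61087799072266), 2.892850637435913)
mark 90 [ 0.4867 -0.2093  0.0817]
mark 83 [ 0.4886 -0.2483  0.0809]
mark 1 [ 0.4748 -0.2119  0.0797]
mark 1 [ 0.4687 -0.252   0.0703]
wrist n 776 min [ 0.4833 -0.2363  0.106 ] max [ 0.5022 -0.2209  0.1309]
 top [ 0.4943 -0.2286  0.1279] [ 0.4942 -0.2287  0.1283]
top n 80 min [ 0.4865 -0.2363  0.1065] max [ 0.502  -0.2192  0.1336]
 top [ 0.4943 -0.2276  0.1305] [ 0.4945 -0.2283  0.1312]
```

Against the marks the lever is about 0.02–0.03 rad short, so one small nudge.

>>> step_arm:
  plan: [2.6,0.1,0,-0.009,-0.006,0,4,2.5,0.1,0,0,0,0,4,0,0,3,0,0,0,4,0,0,3,0,0,0,4,0,0,3,0,0,0,4,0,0,2,0,0,0,4,0,0,1,0,0,0,4,0,0,0,0,0,0,4,0,0,0,0,0,0,4]

```text
clock: 50.5
ee_pos: [0.4857, -0.2301, 0.1218]
ee_rot: [3.14, 0.005, 0.048]
ft_force: [0.2, 0.2, -0.0]
grip_width: 0.47
grasp_force: 0.0
```

>>> step_arm:
  plan: [0,0,0,0,0,0,1.2,0,0,0,0,0,0,1.2,0,0,0,0,0,0,1.2,0,0,0,0,0,0,1.2,0,0,0,0,0,0,1.2,0.1,0,0,0,0,0,1.2,0.1,0,0,0,0,0,1.2,0,0,0,0,0,0,1.2,0,0,0,0,0,0,1.2]

```text
clock: 51.4
ee_pos: [0.4873, -0.2291, 0.1223]
ee_rot: [-3.141, 0.004, 0.049]
ft_force: [-3.9, 3.5, 9.6]
grip_width: 0.184
grasp_force: 31.2
```

>>> step_arm:
  plan: [0,0,0,0,0,0,4,0,0,0,0,0,0,4,0,0,0,0,0,0,4,0,0,-3,0,0,0,4,0,0,-4,0,0,0,4,0,0,-4,0,0,0,4,-3,0,-1,0,0,0,6,-3,0,0,0,0,0,8.5,0,0,0,0,0,0,8.5,0,0,0,0,0,0,8.5]

```text
clock: 52.4
ee_pos: [0.4379, -0.2297, 0.2428]
ee_rot: [-3.134, 0.005, 0.049]
ft_force: [0.2, 1.2, 0.9]
grip_width: 0.998
grasp_force: 0.0
```

```bash
python3 - <<'E'
from h import *
to(.4952,-.229,.12,2.6)
lever("wrist",hue=(45,80),box=(.4,.55,-.28,-.17),lo=.09)
lever("top",hue=(45,80),box=(.4,.55,-.28,-.17),lo=.09)
lever("top",box=(.41,.5,-.46,-.31))
tops("top",.06,.11,(.3,.75,-.3,.5),name="top3")
E
```

```text
t 52.4 pos [ 0.4379 -0.2297  0.2428] yaw 2.78 F [0.2 1.2 0.9] w 8.52 g 0.0
shift cm [ 5.8   0.3  12.25]
turn [-0.008  0.005  0.003]
wrist n 825 min [ 0.4844 -0.2359  0.1039] max [ 0.5033 -0.2206  0.1308]
 top [ 0.4955 -0.2285  0.1277] [ 0.4955 -0.2284  0.1282]
top n 80 min [ 0.4872 -0.2364  0.1084] max [ 0.5039 -0.2198  0.1324]
 top [ 0.4957 -0.2271  0.1295] [ 0.4965 -0.2268  0.1301]
top 663 c [724.7 430.1] s [61.9 55.2] a 13.0 z 0.0687 rgb [174. 128.  80.]
top 369 c [ 628.7 -243.6] s [35.6 40.8] a 1.7 z 0.0764 rgb [175.  28.  12.]
top 377 c [599.  109.7] s [40.  37.1] a 86.3 z 0.0817 rgb [173. 164.   0.]
top 376 c [595.7  58. ] s [40.1 37.6] a 86.2 z 0.0817 rgb [173. 164.   0.]
top 366 c [587.7 -40.5] s [40.  36.6] a 85.7 z 0.082 rgb [173. 163.   0.]
top 84 c [ 482.9 -236.8] s [22.1 30.9] a 7.9 z 0.0777 rgb [75. 77. 66.]
```

View pics/top3.png

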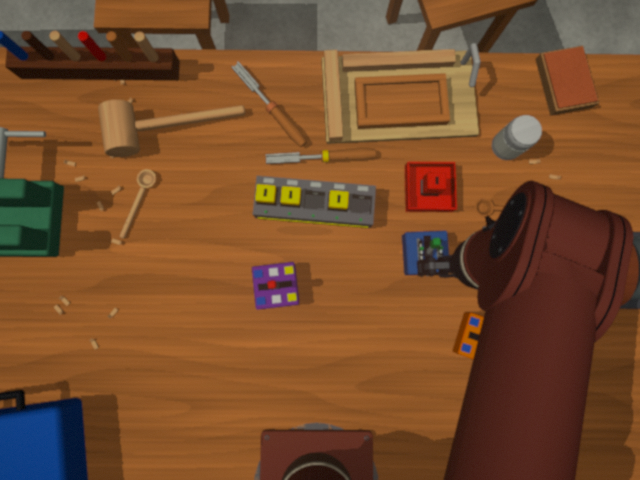

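The packs are in bays 0, 1 and 3, the red pack is in the tray, and the gouge and spoon_a have not moved. The rate lever reads about 0.87 rad. One last check of the switch, which the arm hides here, then I hand in.

```bash
python3 - <<'E'
from h import *
lever("wrist",box=(.41,.5,-.46,-.31),lo=.07)
im,d,P=look("side"); lm("side",P,["switch_grip","spoon_b"])
lever("side",box=(.41,.5,-.46,-.31),lo=.08)
print(r.job_done())
E
```

```text
wrist n 1379 min [ 0.4388 -0.4308  0.0929] max [ 0.4546 -0.4061  0.12  ]
 top [ 0.4462 -0.4218  0.1171] [ 0.4462 -0.4227  0.1174]
side switch_grip 0.77 [ 0.446 -0.424  0.109] [378. 418.]
side switch_grip 0.69 [ 0.301 -0.34   0.117] [268. 391.]
side switch_grip 0.57 [0.415 0.091 0.12 ] [284. 220.]
side spoon_b 0.75 [ 0.586 -0.406 -0.002] [449. 422.]
side n 150 min [ 0.4378 -0.4338  0.091 ] max [ 0.4522 -0.4095  0.1201]
 top [ 0.4452 -0.4259  0.117 ] [ 0.4452 -0.4255  0.1175]
the job is handed in; nothing more can be done
None
```

I handed the job in at about 52 s with every step done in order: switch rested at centre off, worn pack in the scrap tray, both loose packs home in bays 0 and 1, kept pack still seated, switch on charge, rate lever at about 50°, and neither the gouge nor the spoons were touched, as far as I could see.

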